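# Lock a twist-in socket into the worktop power track

### The job

Take the new white socket module out of its carton and lower its foot into the slot of the power track, on the free side of the flat black charging puck. Gently slide it along the slot until it touches the puck, then push it down against its spring, without ramming the foot on the bottom of the channel, twist it a quarter turn and let it spring up so that it is locked in the track and still close up against the puck, with no gap for crumbs. Do not force anything, and leave the other things where they are.

Things in the scene. Friction and masses are not known exactly. Their poses are not given: they have to be found in the camera images.
- module: white socket module, 0.18 kg: square body 44 x 44 mm with rounded corners, 10 to 60 mm above its origin, over a round grey sprung sleeve, 60 mm diameter, 12 mm high. Origin: centre of the sleeve's underside (sleeve out), z up. Starts standing in the carton, sleeve on its top. Green marks on top and two sides show the x axis, the direction of the foot's crossbar. Turning either way locks it.
- module_grip (a point): the module's middle, 45 mm above its origin: grip here across two opposite sides of the square body (44 mm). The sleeve slides up over the body by at most 11 mm against a spring: 2.8 N to start, plus 2.2 N per mm; slid up it reaches 23 mm above the origin.
- module_foot (a point): centre of the underside of the brass T foot, 7.5 mm below the module's origin. Crossbar 25 mm long (module x), 10 mm wide (y), 4 mm thick, on a 10 mm round shank; each end has an upturned tip, 9 to 12.5 mm from the axis, its top 1 mm below the origin. A half turn makes no difference.
- rail: aluminium power track fixed on the worktop, 62 mm wide (x), 424 mm long (y, with grey end caps of 12 mm), 40 mm high. Origin: centre of its underside. A slot 12 mm wide runs along y in the middle of its top. Lips 3 mm thick, with down-turned edges 2 mm wide reaching 6 mm below the top; under them the channel is 30 mm wide. Over 60 N of jamming damages it.
- rail_slot (a point): middle of the slot at the track's top, 40 mm above its origin. The foot enters with its crossbar along the slot (module x along track y; 1 mm clearance each side); the sleeve then sits on the track, module origin level with the top. Pushed 5 mm down (14 N) the tips just clear the lip edges; at 6.5 mm (17 N) the foot meets the strip. In between it can be twisted.
- puck: flat black charging puck fixed in the track, 10 mm high, with a dark rubber trim ring, 60 mm diameter, 8 mm high, that sits up to 3.5 mm off-centre along the track: feel for the touch. Origin: centre of its underside, mid-slot, level with the track's top. The free slot is on its +y side (the track's y). Touching, the sleeve is 56.5 to 63.5 mm from it, centre to centre. Over 20 N is too much.
- carton: the open cardboard carton fixed on the worktop, 96 x 96 mm, with its insert's top 34 mm high and a 36 mm square well in the middle. Origin: centre of its underside.
- mug: blue mug, 80 mm diameter, 90 mm high, to be left alone. Origin: centre of its underside.
- scrubber: green and white palm scrubber, 68 mm diameter, 64 mm high, to be left alone. Origin: centre of its underside.
- canister: white ceramic sugar pot with a wooden lid, 80 mm diameter, 75 mm high, to be left alone. Origin: centre of its underside.
- spoon: steel teaspoon, 150 mm long, lying beyond the track, to be left alone. Origin: centre of its underside.
- bottle: white and green washing-up bottle with a yellow cap, 73 mm diameter, 214 mm high, to be left alone. Origin: centre of its underside.
- strip: thin black plastic contact strip that is the channel's floor, 14 mm below the track's top; origin: centre of its underside, 4 mm lower. It must not be pressed hard (over 12 N). After the quarter turn (module x across the track), let go, the spring lifts the crossbar against the lip edges, tips outside them: locked, module origin 2.5 mm below the track's top.
Mind the look-alikes: they are no part of the job. What is shaped like the module but blue or pink is not meant.

How it is judged:
On the way:
1. the foot is in the slot, still lengthwise, and the module has been slid up until it touches the puck (contact force between module and puck above 0.5 N and z of module in the frame of rail below 0.0425 m and angle between the x axis of module and the y axis of rail, either way round below 0.3 rad), for 0.1 s.
At the end, for the whole second after the job is handed in: Module let go, at rest and upright, foot locked under the lips: crossbar across the track within 0.2 rad, origin 1.2 to 4.2 mm below the track's top, within 4 mm of the slot's middle line, centre at most 65.5 mm from the puck's (z of module in the frame of rail between 0.0358 and 0.0388 m and angle between the x axis of module and the x axis of rail, either way round below 0.2 rad and x of module in the frame of rail between -0.004 and 0.004 m and angle between module's own z axis and vertical below 0.08 rad and horizontal distance between module and puck below 0.0655 m and linear speed of module below 0.02 m/s); the robot touches nothing.
It fails at once if the module is jammed on the track with more than 60 N (contact force between module and rail above 60 N).
It fails at once if the module is pressed on the puck with more than 20 N (contact force between module and puck above 20 N).
It fails at once if the foot is pressed on the contact strip in the channel with more than 12 N (contact force between module and strip above 12 N).
It fails at once if another thing on the worktop is moved by more than 20 mm (distance of any of mug, scrubber, canister, spoon, bottle from where it was at the start of the episode above 0.02 m).
It also fails if it takes over 54 s, if anything falls off the work surface, if the arm or the gripper's body presses on something with over 40 N, if the wrist force passes 120 N, or if a joint passes its speed limit or range.

### The arm

A 6-joint arm with a two-finger parallel gripper is mounted at the origin on the work surface. World frame = base frame: x ahead of the robot, y to its left, z up, the work surface at z = 0. Lengths are in m, angles in rad, forces in N, time in s.
With the tool pointing down it reaches from about 0.4 to 0.925 m from the base axis. Payload 12.5 kg.
Tool frame: the origin (TCP) lies between the finger pads; the fingertips stand 11 mm ahead of it and the grasp point (between the pads) lies 8 mm behind it (bot.tip_extent is the distance from the TCP to the fingertips, in m); z points along the fingers, y is the line along which they close (so a half turn about z gives the same grasp; the last joint's range is limited). The gripper opens to 95 mm and grips with 3 to 60 N. Pads are 20 mm wide; open, the fingers measure 119 mm over their backs; the gripper's body (75 mm by 180 mm) begins 59 mm behind the grasp point.
Start: joints at [-1.259, 0.491, 1.559, -0, 1.092, -0.106], TCP at [0.254, -0.571, 0.226] pointing down, gripper open.
Joint ranges: [-3.1, 3.1], [-0.84, 2.19], [0.05, 2.79], [-1.13, 4.28], [0.06, 2.93], [-2.69, 2.69]. Speed limits (rad/s): [2.22, 2.22, 2.79, 3.14, 3.14, 3.14].

### API

Orientations are given as a unit quaternion [w, x, y, z].
In Python, from cell import bot gives the robot as it stands.
- The arm moves only by the tool send_rows, never from a script. Its argument "increments" is a list of rows, each a list of 7 numbers: the shift along the world's x, y, z in m, then the turn, a rotation vector about the world's x, y, z in rad, then the finger opening in m, from 0 to 0.0951. In form: [[dx, dy, dz, ax, ay, az, grip], ...]. A call has 1 to 12 rows; each row is the pose to reach, as a shift and turn from the pose commanded when the call began; what a row does not reach only later rows make up. A row lasts 1/12 s, in which the tool goes at most 41.7 mm and 7.16 degrees, less where a joint would pass 70% of its speed; a pose out of reach is approached as far as the arm can. A call with a gripper value outside its range is refused whole. The fingers move at their own pace and stop on an object; "newtons" is the grip in N (left out, the last holds). Time passes only in rows, so rows that repeat a pose let the fingers close. It gives the time, the measured TCP pose, the force and the opening at its end, in the units of the state.
- bot.state(): the state, without advancing time (a new reading comes with each control period).
- bot.snapshot(name): name is "scene" or "side" or "wrist"; returns (picture, depth): 400x640x3 uint8, red, green, blue; 400x640 float32, m along the optical axis (not along the pixel's ray), 0 where there is no reading.
- bot.camera_model(name): a dict with "intrinsics" (3x3 intrinsics, pixels), "origin" and "orientation" of the camera in the world; the wrist camera has in their place "tool_from_camera" (4x4, takes a point from camera to tool coordinates, whose origin is the TCP and whose axes are the flange's). Camera axes: x right, y down, z forward; pixel columns grow to the right and rows downward; lengths in m; the calibration is good to about 2 mm. A picture is of the moment at which its call begins: read the wrist's pose just before it. camera_model takes no time and is no camera call.
- bot.job_done(): hands the job in, once; it reports no verdict.
The state is a dict: "clock": time; "joint_pos": joint angles; "qd": joint speeds; "tau": joint torques, N m; "tcp_pos": TCP position; "tool_rot": TCP orientation; "ft_force": force on the tool from outside, world axes, zero at the start; "torque": the same for the moment, N m; "gripper_width": opening from 0.0 (shut) to 1.0 (fully open).
Only numpy, scipy, OpenCV 4.12 (cv2) and the standard library are available. Lean on these libraries where they do the work, as an engineer would, in place of code of your own. Each camera call takes 0.05 s, during which the arm holds its last target. There are 200 camera calls.

## Working session

There is one attempt and no reset: what is moved stays moved. The work goes in short steps, Python scripts to look and compute and a tool call to move; the robot and the scene stay as the last step left them, time stands still between calls to the robot, and variables do not carry over. Pictures are saved under pics/ and viewed, on a budget of 10 in all, crops included, one or two more only if the job needs it, and the job is handed in when it is done.

Besides the shell and the picture viewer there is one more tool, called after "Emit:" as name(argument=value, ...) on one line, values as JSON. send_rows: Moves the arm, as the interface text tells. Its arguments: {"type":"object","properties":{"increments":{"type":"array","items":{"type":"array","items":{"type":"number"}}},"newtons":{"type":"number"}},"required":["increments"]}

```bash
mkdir -p pics && ls
cat > h.py <<'E'
import numpy as np, cv2
from scipy.spatial.transform import Rotation as R
from cell import bot
def q2m(q): return R.from_quat([q[1],q[2],q[3],q[0]]).as_matrix()
def snap(name,fn=None):
    s=bot.state(); p,d=bot.snapshot(name)
    m=bot.camera_model(name); K=np.array(m["intrinsics"])
    if name=="wrist":
        T=np.array(m["tool_from_camera"]); Rt=q2m(s["tool_rot"])
        Rc=Rt@T[:3,:3]; o=Rt@T[:3,3]+np.array(s["tcp_pos"])
    else:
        Rc=np.array(m["orientation"]); Rc=q2m(Rc) if Rc.size==4 else Rc; o=np.array(m["origin"])
    if fn: cv2.imwrite("pics/"+fn,p[:,:,::-1]); np.savez("pics/"+fn+".npz",p=p,d=d,K=K,Rc=Rc,o=o)
    return p,d,K,Rc,o
def load(fn):
    z=np.load("pics/"+fn+".npz"); return z["p"],z["d"],z["K"],z["Rc"],z["o"]
def ray(u,v,K,Rc): return Rc@np.array([(u-K[0,2])/K[0,0],(v-K[1,2])/K[1,1],1.])
def plane(u,v,z,K,Rc,o):
    r=ray(u,v,K,Rc); return o+r*(z-o[2])/r[2]
def depth(u,v,d,K,Rc,o): return o+ray(u,v,K,Rc)*d[int(v),int(u)]
def proj(P,K,Rc,o):
    c=Rc.T@(np.array(P)-o); return (K@(c/c[2]))[:2]
def cloud(d,K,Rc,o):
    v,u=np.indices(d.shape); c=np.stack([(u-K[0,2])/K[0,0]*d,(v-K[1,2])/K[1,1]*d,d],-1)
    return c@Rc.T+o
E
python3 - <<'E'
from h import *
print(bot.state())
for n in("scene","side"):
    a=snap(n,n+"0.png"); print(n,a[2],a[3],a[4])
print(bot.camera_model("wrist"))
E
```

```text
pics
{'clock': 0.0, 'joint_pos': array([-1.25859999e+00,  4.91521140e-01,  1.55946908e+00,  4.11246336e-05,
        1.09169865e+00, -1.05618883e-01]), 'qd': array([ 0.00110693, -0.00138842, -0.00035522,  0.00097436,  0.0013384 ,
        0.00014776]), 'tau': array([ 2.72305388e-04, -6.12643504e+01, -2.58182162e+01,  6.92427484e-02,
        4.81717160e-02, -7.08846324e-05]), 'tcp_pos': array([ 0.25354713, -0.57099696,  0.22507885]), 'tool_rot': array([-5.47066609e-04,  9.78259871e-01,  2.07382073e-01, -3.83678461e-05]), 'ft_force': array([ 0.56769606, -0.42433454, -0.27104379]), 'torque': array([0.02413632, 0.02672784, 0.01983133]), 'gripper_width': 0.9998822801323739}
scene [[492.79846513   0.         320.91473661]
 [  0.         492.79846513 201.81651057]
 [  0.           0.           1.        ]] [[-0.49279174  0.55662937 -0.66881989]
 [ 0.87004955  0.30368151 -0.38831858]
 [-0.01304129 -0.77326663 -0.63394687]] [1.52946266 0.57603987 0.99040935]
side [[404.43997341   0.         319.07529309]
 [  0.         404.43997341 197.0475827 ]
 [  0.           0.           1.        ]] [[-0.97839816 -0.13689414  0.15490976]
 [-0.20668089  0.63150389 -0.74731911]
 [ 0.00447749 -0.76319253 -0.64615565]] [0.40615113 0.71452712 0.66494028]
{'intrinsics': array([[325.94096355,   0.        , 322.14099545],
       [  0.        , 325.94096355, 201.27080291],
       [  0.        ,   0.        ,   1.        ]]), 'tool_from_camera': array([[-3.25830870e-05, -9.55727916e-01, -2.94251848e-01,
         8.34313494e-02],
       [ 9.99999575e-01, -3.02224414e-04,  8.70890829e-04,
        -1.26249014e-03],
       [-9.21264769e-04, -2.94251695e-01,  9.55727519e-01,
        -1.59844914e-01],
       [ 0.00000000e+00,  0.00000000e+00,  0.00000000e+00,
         1.00000000e+00]])}
```

View pics/scene0.png

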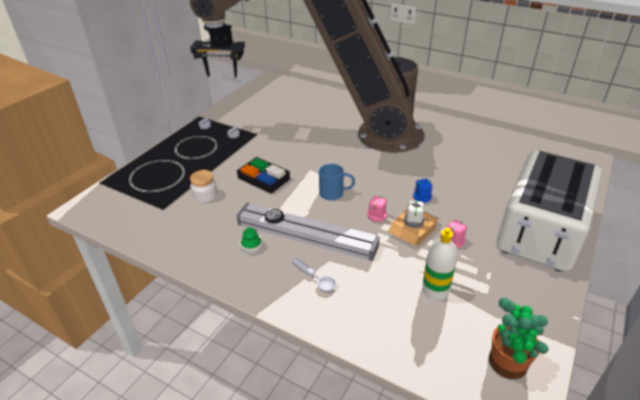

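View pics/side0.png

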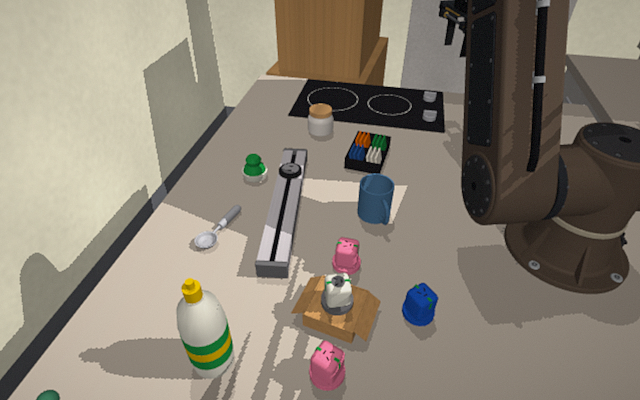

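The white module stands in the carton: scene (415,215), side (338,292). Its look-alikes in the scene view are pink (377,208), pink (457,233) and blue (424,190); the bottle (440,270) is also white. The rail runs from (240,215) to (377,243), with the puck at (274,215).

```bash
python3 - <<'E'
from h import *
for n,pts in(("scene",dict(mod=(416,209),rail0=(242,212),rail1=(376,240),puck=(274,214),mug=(331,170),pink=(377,201),pink2=(457,227),blue=(424,183),canister=(203,178),scrub=(250,233),bottle=(447,233),carton=(398,232))),("side",dict(mod=(338,281),rail0=(296,153),rail1=(273,262),puck=(290,170),mug=(376,182),blue=(421,292),pink=(347,243),pink2=(328,350),scrub=(254,160),bottle=(191,290)))):
    p,d,K,Rc,o=load(n+"0.png")
    for k,(u,v) in pts.items(): print(n,k,depth(u,v,d,K,Rc,o).round(3))
    C=cloud(d,K,Rc,o)
    m=(abs(C[...,2]-.04)<.004)&(C[...,0]>.4)&(C[...,0]<1)&(C[...,1]<.5)
    P=C[m][:,:2]
    # long rail: RANSAC-free: keep biggest connected comp
    nl,l,st,ce=cv2.connectedComponentsWithStats(m.astype(np.uint8))
    i=1+st[1:,4].argmax(); P=C[l==i][:,:2].astype(np.float32)
    print(n,"rail comp",st[i],cv2.minAreaRect(P))
E
python3 -c "
import cv2
a=cv2.imread('pics/scene0.png')[160:270,340:500];b=cv2.imread('pics/side0.png')[220:400,250:450]
a=cv2.resize(a,(400,275),interpolation=2);b=cv2.resize(b,(400,360),interpolation=2)
import numpy as np
o=np.zeros((360,800,3),np.uint8);o[:275,:400]=a;o[:,400:]=b;cv2.imwrite('pics/crop.png',o)"
```

```text
scene mod [0.485 0.278 0.095]
scene rail0 [ 0.682 -0.188  0.041]
scene rail1 [0.6   0.211 0.041]
scene puck [ 0.651 -0.094  0.049]
scene mug [ 0.392 -0.045  0.06 ]
scene pink [0.476 0.155 0.07 ]
scene pink2 [0.47  0.395 0.066]
scene blue [0.321 0.244 0.066]
scene canister [ 0.637 -0.368  0.074]
scene scrub [ 0.764 -0.096  0.064]
scene bottle [0.658 0.408 0.203]
scene carton [0.527 0.247 0.028]
scene rail comp [ 236  202  144   50 1692] ((0.6385506391525269, 0.005332142114639282), (0.07059255242347717, 0.42445138096809387), 8.068465232849121)
side mod [0.463 0.271 0.095]
side rail0 [ 0.66  -0.19   0.032]
side rail1 [0.606 0.207 0.037]
side puck [ 0.648 -0.085  0.051]
side mug [ 0.428 -0.064  0.065]
side blue [0.316 0.241 0.066]
side pink [0.465 0.153 0.069]
side pink2 [0.458 0.386 0.067]
side scrub [ 0.745 -0.091  0.063]
side bottle [0.65  0.412 0.201]
side rail comp [ 255  149   53  119 2442] ((0.6350703835487366, 0.008796393871307373), (0.06471960991621017, 0.4252745509147644), 7.745075225830078)
```

View pics/crop.png

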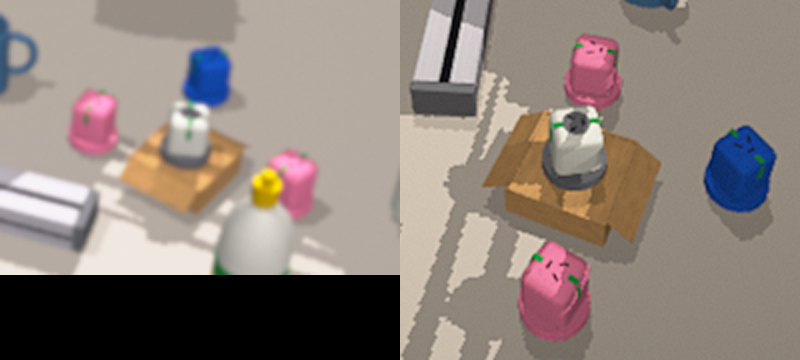

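The choice is confirmed: the white module is the one in the carton, with its top at 0.095 m. Moving over it.

Emit:
send_rows(increments=[[0.25, 0.37, 0.02, 0, 0, 0, 0.095], [0.25, 0.37, 0.02, 0, 0, 0, 0.095], [0.25, 0.37, 0.02, 0, 0, 0, 0.095], [0.25, 0.37, 0.02, 0, 0, 0, 0.095], [0.25, 0.37, 0.02, 0, 0, 0, 0.095], [0.25, 0.37, 0.02, 0, 0, 0, 0.095], [0.25, 0.37, 0.02, 0, 0, 0, 0.095], [0.25, 0.37, 0.02, 0, 0, 0, 0.095], [0.25, 0.37, 0.02, 0, 0, 0, 0.095], [0.25, 0.37, 0.02, 0, 0, 0, 0.095], [0.25, 0.37, 0.02, 0, 0, 0, 0.095], [0.25, 0.4, 0.02, 0, 0, 0, 0.095]])

```text
clock: 1.1
tcp_pos: [0.5059, -0.1698, 0.2455]
tool_rot: [0.0, 0.978, 0.208, 0.0]
ft_force: [0.5, -0.6, -0.3]
gripper_width: 0.998
```

Run:
```python
from h import *
snap("wrist","wrail.png")
s=bot.state();print(s["tcp_pos"],s["joint_pos"],s["clock"])
```

```text
[ 0.50409319 -0.16555994  0.24534172] [-4.42418626e-01  3.36213505e-01  1.76301224e+00  1.31285604e-03
  1.04376474e+00  7.07409526e-01] 1.15
```

Emit:
send_rows(increments=[[-0.03, 0.445, 0, 0, 0, 0, 0.095], [-0.03, 0.445, 0, 0, 0, 0, 0.095], [-0.03, 0.445, 0, 0, 0, 0, 0.095], [-0.03, 0.445, 0, 0, 0, 0, 0.095], [-0.03, 0.445, 0, 0, 0, 0, 0.095], [-0.03, 0.445, 0, 0, 0, 0, 0.095], [-0.03, 0.445, 0, 0, 0, 0, 0.095], [-0.03, 0.445, 0, 0, 0, 0, 0.095], [-0.03, 0.445, 0, 0, 0, 0, 0.095], [-0.03, 0.445, 0, 0, 0, 0, 0.095], [-0.03, 0.445, 0, 0, 0, 0, 0.095], [-0.03, 0.445, 0, 0, 0, 0, 0.095]])

```text
clock: 2.15
tcp_pos: [0.4727, 0.278, 0.2452]
tool_rot: [-0.0, 0.978, 0.209, -0.0]
ft_force: [-0.0, 0.1, -0.3]
gripper_width: 0.995
```

```bash
python3 - <<'E'
from h import *
snap("wrist","wm1.png")
s=bot.state();print(s["tcp_pos"],s["joint_pos"],s["clock"])
E
python3 -c "
import cv2,numpy as np
a=cv2.imread('pics/wm1.png');b=cv2.imread('pics/wrail.png')
o=np.vstack([cv2.resize(a,(480,300)),cv2.resize(b,(480,300))]);cv2.imwrite('pics/w2.png',o)"
```

```text
[0.47289738 0.2759095  0.24514258] [4.07486745e-01 3.60692427e-01 1.72448296e+00 3.19232147e-05
 1.05712841e+00 1.55677064e+00] 2.2
```

View pics/w2.png

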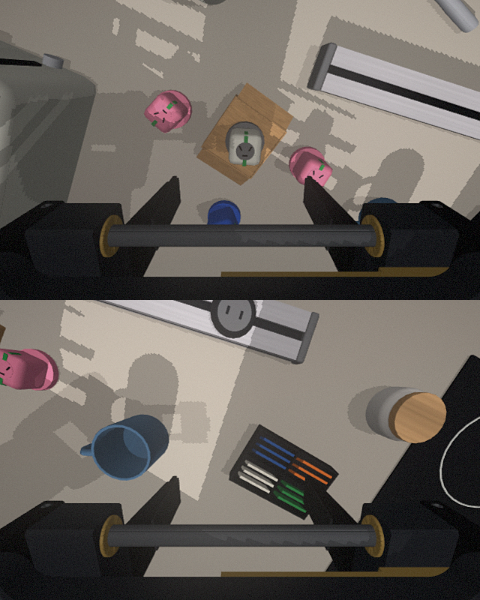

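The upper picture (wm1) shows the module at full-size px (327,190), with its green marks vertical, so module x runs along tool x. The rail is at the upper right. The lower picture (wrail) shows the puck at px (310,22). Measuring both.

```bash
cat > mm.py <<'E'
from h import *
def module(fn,c0=(.472,.275)):
    p,d,K,Rc,o=load(fn); C=cloud(d,K,Rc,o)
    near=np.hypot(C[...,0]-c0[0],C[...,1]-c0[1])<.04
    top=near&(C[...,2]>.085)&(d>0)
    z=np.median(C[top][:,2]); top=near&(abs(C[...,2]-z)<.004)
    hsv=cv2.cvtColor(p,cv2.COLOR_RGB2HSV)
    g=near&(hsv[...,0]>40)&(hsv[...,0]<85)&(hsv[...,1]>100)&(C[...,2]>.085)
    P=C[top][:,:2].astype(np.float32)
    r=cv2.minAreaRect(P); G=C[g][:,:2]
    v=np.linalg.svd(G-G.mean(0))[2][0] if len(G)>5 else [0,0]
    print(fn,"z",z.round(4),"n",top.sum(),"rect",np.round(r[0],4),np.round(r[1],4),r[2],"green",G.mean(0).round(4),len(G),np.degrees(np.arctan2(v[1],v[0])).round(1))
    vv,uu=np.nonzero(top); print(" px bbox",uu.min(),uu.max(),vv.min(),vv.max(),"px ctr", (np.array(cv2.minAreaRect(np.stack([uu,vv],1).astype(np.float32))[0])).round(1))
def rail(fn):
    p,d,K,Rc,o=load(fn); C=cloud(d,K,Rc,o)
    m=(abs(C[...,2]-.04)<.005)&(C[...,0]>.52)&(C[...,0]<.75)&(d>0)
    nl,l,st,ce=cv2.connectedComponentsWithStats(m.astype(np.uint8))
    i=1+st[1:,4].argmax(); m=l==i
    P=C[m]; print(fn,"rail z",np.median(P[:,2]).round(4),"rect",cv2.minAreaRect(P[:,:2].astype(np.float32)))
    # slot: dark pixels inside; cast to z=.04
    hull=cv2.convexHull(np.argwhere(m)[:,::-1].astype(np.int32)); H=np.zeros(m.shape,np.uint8); cv2.fillConvexPoly(H,hull,1)
    H=cv2.erode(H,np.ones((9,9)))
    dk=(H>0)&(p.max(-1)<60); v,u=np.nonzero(dk)
    Q=np.array([plane(a,b,.04,K,Rc,o)[:2] for a,b in zip(u,v)])
    return Q,C,m,p
if __name__=="__main__":
    module("wm1.png")
    for f in("wm1.png","wrail.png","side0.png","scene0.png"):
        Q,C,m,p=rail(f)
        t=np.array([-.138,.99]);n=np.array([.99,.138])
        s=Q@t; w=Q@n
        for a in np.arange(-.2,.25,.04):
            k=(s>a-.02)&(s<a+.02)
            if k.sum()>10: print("  s",a.round(2),"n",k.sum(),"w pct",np.percentile(w[k],[2,50,98]).round(4))
E
python3 mm.py
```

```text
wm1.png z 0.3408 n 1223 rect [0.4943 0.2829] [0.0051 0.063 ] 22.720922470092773 green [0.4829 0.2703] 130 -177.6
 px bbox 210 471 362 369 px ctr [340.5 365.5]
wm1.png rail z 0.041 rect ((0.6259032487869263, 0.08196747303009033), (0.06585531681776047, 0.27362921833992004), 8.315619468688965)
  s -0.12 n 199 w pct [0.6251 0.6298 0.6351]
  s -0.08 n 337 w pct [0.6252 0.6302 0.6351]
  s -0.04 n 350 w pct [0.6252 0.6302 0.6351]
  s 0.0 n 358 w pct [0.6252 0.6302 0.6351]
  s 0.04 n 360 w pct [0.6254 0.6303 0.6352]
  s 0.08 n 367 w pct [0.6254 0.6303 0.6351]
  s 0.12 n 169 w pct [0.6254 0.63   0.6349]
wrail.png rail z 0.0408 rect ((0.6461982131004333, -0.06495323777198792), (0.06572716683149338, 0.2796036899089813), 7.478574275970459)
  s -0.2 n 410 w pct [0.6033 0.6294 0.6513]
  s -0.16 n 308 w pct [0.6033 0.6297 0.6395]
  s -0.12 n 145 w pct [0.625  0.6278 0.6338]
side0.png rail z 0.0392 rect ((0.6349323391914368, 0.008753135800361633), (0.06483224034309387, 0.4252755343914032), 7.690484523773193)
  s -0.2 n 17 w pct [0.6077 0.6107 0.6456]
  s -0.16 n 92 w pct [0.6094 0.6299 0.649 ]
  s -0.12 n 35 w pct [0.6271 0.6311 0.6351]
  s -0.08 n 41 w pct [0.6272 0.6314 0.6354]
  s -0.04 n 43 w pct [0.6271 0.6313 0.6355]
  s 0.0 n 49 w pct [0.627  0.6313 0.6356]
  s 0.04 n 55 w pct [0.6273 0.6312 0.6351]
  s 0.08 n 58 w pct [0.6272 0.6313 0.6353]
  s 0.12 n 29 w pct [0.6273 0.6311 0.635 ]
scene0.png rail z 0.0392 rect ((0.6383402347564697, 0.005302324891090393), (0.0710175633430481, 0.42445138096809387), 8.068465232849121)
  s -0.16 n 31 w pct [0.6229 0.6405 0.6531]
```

Emit:
send_rows(increments=[[0.05, -0.05, -0.03, 0, 0, 0, 0.095], [0.05, -0.05, -0.03, 0, 0, 0, 0.095], [0.05, -0.05, -0.03, 0, 0, 0, 0.095], [0.05, -0.05, -0.03, 0, 0, 0, 0.095]])

```text
clock: 2.53
tcp_pos: [0.524, 0.2217, 0.2147]
tool_rot: [0.0, 0.979, 0.206, -0.001]
ft_force: [-0.6, -0.1, 0.1]
gripper_width: 0.997
```

Run:
```python
from h import *
snap("wrist","wm2.png")
import mm
mm.module("wm2.png")
```

```text
wm2.png z 0.2256 n 160 rect [0.5051 0.2675] [0.0232 0.0064] 41.82698440551758 green [0.482  0.2691] 159 -176.7
 px bbox 210 233 252 292 px ctr [227.6 268.7]
```

```bash
sed -i 's/(C\[...,2\]>.085)&(d>0)/(C[...,2]>.085)\&(C[...,2]<.11)\&(d>0)/; s/&(C\[...,2\]>.085)$/\&(C[...,2]>.085)\&(C[...,2]<.11)/' mm.py
python3 - <<'E'
from h import *
import mm
mm.module("wm1.png");mm.module("wm2.png")
# triangulate top-face green centroid / sleeve; puck
for f in("wm1.png","wm2.png"):
    p,d,K,Rc,o=load(f);C=cloud(d,K,Rc,o)
    hsv=cv2.cvtColor(p,cv2.COLOR_RGB2HSV)
    near=np.hypot(C[...,0]-.472,C[...,1]-.275)<.045
    g=near&(hsv[...,0]>40)&(hsv[...,0]<85)&(hsv[...,1]>100)&(C[...,2]>.04)&(C[...,2]<.11)
    n,l,st,ce=cv2.connectedComponentsWithStats(g.astype(np.uint8))
    for i in range(1,n):
        if st[i,4]>4: 
            Q=C[l==i]; v=np.linalg.svd(Q[:,:2]-Q[:,:2].mean(0))[2][0]
            print(f,ce[i].round(1),st[i,4],Q.mean(0).round(4),np.degrees(np.arctan2(v[1],v[0])).round(1))
    # body horizontal section: points 0.06..0.085
    for z0,z1 in((.034,.046),(.06,.088),(.088,.1)):
        m=near&(C[...,2]>z0)&(C[...,2]<z1); P=C[m][:,:2].astype(np.float32); r=cv2.minAreaRect(P); print("  z",z0,m.sum(),np.round(r[0],4),np.round(r[1],4),round(r[2],1), "zmed",np.median(C[m][:,2]).round(4))
p,d,K,Rc,o=load("wrail.png");C=cloud(d,K,Rc,o)
m=(C[...,2]>.0445)&(C[...,2]<.056)&(np.hypot(C[...,0]-.65,C[...,1]+.09)<.06); print("puck wrist",cv2.minEnclosingCircle(C[m][:,:2].astype(np.float32)),np.median(C[m][:,2]), np.argwhere(m).min(0))
for f in("side0.png","scene0.png"):
    p,d,K,Rc,o=load(f);C=cloud(d,K,Rc,o)
    m=(C[...,2]>.0455)&(C[...,2]<.056)&(np.hypot(C[...,0]-.65,C[...,1]+.09)<.06); print(f,cv2.minEnclosingCircle(C[m][:,:2].astype(np.float32)),np.median(C[m][:,2]))
E
```

```text
wm1.png z 0.0943 n 1558 rect [0.4632 0.2697] [0.0424 0.0415] 20.45365333557129 green [0.4631 0.2702] 67 -159.2
 px bbox 306 348 179 221 px ctr [326.9 200.3]
wm2.png z 0.0942 n 1580 rect [0.4632 0.2694] [0.0419 0.041 ] 22.950807571411133 green [0.4634 0.2704] 86 -159.4
 px bbox 228 272 213 256 px ctr [250.  234.5]
wm1.png [327.7 176.9] 7 [0.4838 0.278  0.0828] -72.2
wm1.png [327.5 185.5] 32 [0.4783 0.2759 0.0953] -156.0
wm1.png [325.4 217.3] 33 [0.4472 0.2642 0.0952] -157.4
  z 0.034 2213 [0.4757 0.277 ] [0.0811 0.0887] 25.6 zmed 0.0351
  z 0.06 265 [0.4633 0.2699] [0.0445 0.0439] 21.3 zmed 0.0781
  z 0.088 1673 [0.4632 0.2697] [0.0447 0.0436] 20.4 zmed 0.0944
wm2.png [251.4 209.1] 14 [0.4839 0.2778 0.0837] -68.5
wm2.png [248.5 219. ] 36 [0.4784 0.2761 0.0951] -161.5
wm2.png [249.  252.2] 43 [0.4474 0.2644 0.0953] -158.7
  z 0.034 2338 [0.4774 0.2756] [0.079  0.0898] 6.9 zmed 0.0351
  z 0.06 560 [0.4658 0.2705] [0.0398 0.045 ] 18.2 zmed 0.0759
  z 0.088 1694 [0.463  0.2696] [0.045 0.043] 19.4 zmed 0.0943
puck wrist ((0.6489190459251404, -0.09294357895851135), 0.029901856556534767) 0.05087924999912807 [  0 281]
side0.png ((0.649095356464386, -0.09005653858184814), 0.030057543888688087) 0.04895656169456353
scene0.png ((0.650741696357727, -0.09424525499343872), 0.034527990967035294) 0.04924313024087085
```

Emit:
send_rows(increments=[[-0.06, 0.046, -0.03, 0, 0, -0.058, 0.095], [-0.06, 0.046, -0.03, 0, 0, -0.058, 0.095], [-0.06, 0.046, -0.05, 0, 0, -0.058, 0.095], [-0.06, 0.046, -0.06, 0, 0, -0.058, 0.095], [-0.06, 0.046, -0.06, 0, 0, -0.058, 0.095]])

```text
clock: 3.0
tcp_pos: [0.4628, 0.2698, 0.1546]
tool_rot: [0.0, 0.984, 0.179, -0.001]
ft_force: [-0.5, -0.2, -0.0]
gripper_width: 1.001
```

Run:
```python
from h import *
s=bot.state();M=q2m(s["tool_rot"]);print(s["tcp_pos"],np.degrees(np.arctan2(M[1,0],M[0,0])),M[:,2],s["ft_force"])
```

```text
[0.46275147 0.26977474 0.15460602] 20.67620205425838 [-0.00193981 -0.00100702 -0.99999761] [-0.53016106 -0.15530206 -0.04377535]
```

Emit:
send_rows(increments=[[0.0005, 0, -0.03, 0, 0, 0, 0.095], [0.0005, 0, -0.055, 0, 0, 0, 0.095], [0.0005, 0, -0.075, 0, 0, 0, 0.095], [0.0005, 0, -0.082, 0, 0, 0, 0.095], [0.0005, 0, -0.082, 0, 0, 0, 0.06], [0.0005, 0, -0.082, 0, 0, 0, 0.045], [0.0005, 0, -0.082, 0, 0, 0, 0.03], [0.0005, 0, -0.082, 0, 0, 0, 0.03], [0.0005, 0, -0.082, 0, 0, 0, 0.03], [0.0005, 0, -0.082, 0, 0, 0, 0.03]], newtons=40)

```text
clock: 3.83
tcp_pos: [0.4644, 0.2699, 0.0744]
tool_rot: [-0.0, 0.984, 0.179, 0.001]
ft_force: [0.2, -0.3, -0.1]
gripper_width: 0.633
```

Run:
```python
from h import *
s=bot.state();M=q2m(s["tool_rot"]);print(s["tcp_pos"],np.degrees(np.arctan2(M[1,0],M[0,0])),M[:,2],s["ft_force"],s["torque"],s["gripper_width"])
```

```text
[0.4643777  0.26987293 0.07437114] 20.62040423633342 [ 1.13893698e-03  3.60495054e-04 -9.99999286e-01] [ 0.22938137 -0.28956934 -0.09386562] [ 0.02062937 -0.0032825  -0.03776734] 0.6334235003292313
```

Emit:
send_rows(increments=[[0, 0, 0, 0, 0, 0, 0.03], [0, 0, 0, 0, 0, 0, 0.03], [0, 0, 0, 0, 0, 0, 0.03], [0, 0, 0, 0, 0, 0, 0.03], [0, 0, 0, 0, 0, 0, 0.03]], newtons=40)

```text
clock: 4.25
tcp_pos: [0.4641, 0.2698, 0.0737]
tool_rot: [0.0, 0.984, 0.179, 0.0]
ft_force: [0.8, -0.8, 1.8]
gripper_width: 0.458
```

Run:
```python
from h import *
s=bot.state();M=q2m(s["tool_rot"]);print(s["tcp_pos"],np.degrees(np.arctan2(M[1,0],M[0,0])),M[:,2],s["ft_force"],s["torque"],s["gripper_width"]*95.1)
```

```text
[0.46413639 0.26975502 0.07370956] 20.61718292615256 [ 6.41754340e-05 -9.70016326e-05 -9.99999993e-01] [ 0.77580206 -0.8445752   1.80123306] [0.03376072 0.0564577  0.00075369] 43.52875229849782
```

Emit:
send_rows(increments=[[0, 0, 0.01, 0, 0, 0, 0.03], [0, 0, 0.03, 0, 0, 0, 0.03], [0, 0, 0.06, 0, 0, 0, 0.03], [0, 0, 0.1, 0, 0, 0, 0.03], [0.05, -0.08, 0.11, 0, 0, 0.4, 0.03], [0.08, -0.12, 0.11, 0, 0, 0.6, 0.03], [0.1, -0.16, 0.11, 0, 0, 0.8, 0.03], [0.12, -0.19, 0.11, 0, 0, 0.9, 0.03], [0.14, -0.22, 0.11, 0, 0, 1.1, 0.03], [0.16, -0.25, 0.11, 0, 0, 1.2, 0.03], [0.173, -0.277, 0.11, 0, 0, 1.35, 0.03], [0.173, -0.277, 0.11, 0, 0, 1.35, 0.03]])

```text
clock: 5.25
tcp_pos: [0.6333, -0.0017, 0.1842]
tool_rot: [-0.0, 0.79, 0.614, -0.0]
ft_force: [-0.1, 1.0, -2.1]
gripper_width: 0.46
```

Emit:
send_rows(increments=[[0, 0, -0.03, 0, 0, 0, 0.03], [0, 0, -0.06, 0, 0, 0, 0.03], [0, 0, -0.06, 0, 0, 0, 0.03], [0, 0, -0.06, 0, 0, 0, 0.03]])

```text
clock: 5.58
tcp_pos: [0.6321, 0.0002, 0.1232]
tool_rot: [-0.001, 0.792, 0.611, -0.001]
ft_force: [0.4, -0.7, -1.1]
gripper_width: 0.46
```

Run:
```python
from h import *
snap("wrist","wi.png");snap("side","si.png")
s=bot.state();M=q2m(s["tool_rot"]);print(s["tcp_pos"],np.degrees(np.arctan2(M[1,0],M[0,0])),M[:,2],s["ft_force"],s["torque"],s["gripper_width"]*95.1,s["joint_pos"])
b=cv2.imread("pics/si.png")[100:300,200:450]
cv2.imwrite("pics/i1.png",np.hstack([cv2.resize(cv2.imread("pics/wi.png"),(400,250))[:, :],cv2.resize(b,(312,250),interpolation=2)]))
```

```text
[6.33340121e-01 5.19476824e-04 1.25422018e-01] 75.38904691089554 [ 1.78108752e-03 -2.10636272e-04 -9.99998392e-01] [ 0.47565337  0.86979648 -1.20390779] [-0.03083144 -0.12602335  0.0409414 ] 43.590397803136185 [-1.03409314e-01  6.10284643e-01  1.63825370e+00 -3.29852926e-05
  8.91260998e-01  1.51620848e-01]
```

View pics/i1.png

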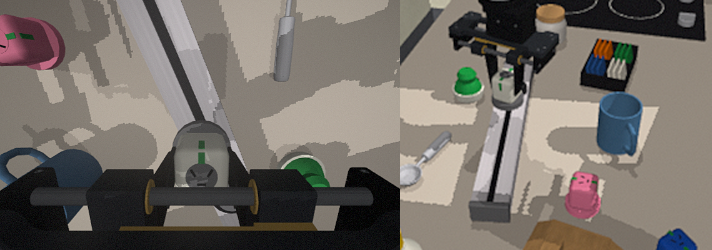

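The wrist view shows the module held upright with its green mark in view, above the slot but still about 22° short in yaw. Finishing the alignment.

Emit:
send_rows(increments=[[0.002, -0.003, -0.005, 0, 0, 0.1, 0.03], [0.004, -0.0075, -0.01, 0, 0, 0.2, 0.03], [0.004, -0.0075, -0.02, 0, 0, 0.3, 0.03], [0.004, -0.0075, -0.02, 0, 0, 0.393, 0.03], [0.004, -0.0075, -0.02, 0, 0, 0.393, 0.03], [0.004, -0.0075, -0.02, 0, 0, 0.393, 0.03], [0.004, -0.0075, -0.02, 0, 0, 0.393, 0.03]])

```text
clock: 6.27
tcp_pos: [0.6373, -0.0071, 0.1051]
tool_rot: [0.001, 0.658, 0.753, 0.001]
ft_force: [0.1, -0.1, -2.5]
gripper_width: 0.463
```

```bash
cat > chk.py <<'E'
from h import *
import sys,mm
tag=sys.argv[1]
s=bot.state();M=q2m(s["tool_rot"]);t=np.array([-.1381,.9904]);n=np.array([.9904,.1381])
P=s["tcp_pos"];print(P,"yaw",np.degrees(np.arctan2(M[1,0],M[0,0])).round(2),"z",M[:,2].round(4),"F",s["ft_force"].round(2),"T",s["torque"].round(2),"w,s",(n@P[:2]).round(4),(t@P[:2]).round(4))
snap("wrist",f"w{tag}.png");snap("side",f"s{tag}.png")
for f in(f"w{tag}.png",f"s{tag}.png"):
    p,d,K,Rc,o=load(f);C=cloud(d,K,Rc,o)
    hsv=cv2.cvtColor(p,cv2.COLOR_RGB2HSV)
    near=np.hypot(C[...,0]-P[0],C[...,1]-P[1])<.05
    zt=P[2]+.0203
    top=near&(abs(C[...,2]-zt)<.003)
    r=cv2.minAreaRect(C[top][:,:2].astype(np.float32)); print(f,"top z",np.median(C[top][:,2]).round(4),np.round(r[0],4),np.round(r[1],4),round(r[2],1),"w,s",(n@r[0]).round(4),(t@r[0]).round(4))
    g=near&(hsv[...,0]>40)&(hsv[...,0]<85)&(hsv[...,1]>100)&(abs(C[...,2]-zt)<.006)
    k,l,st,ce=cv2.connectedComponentsWithStats(g.astype(np.uint8))
    for i in range(1,k):
        if st[i,4]>5:
            q=plane(*ce[i],zt,K,Rc,o); print("  green",ce[i].round(1),st[i,4],q.round(4),"w,s",(n@q[:2]).round(4),(t@q[:2]).round(4))
    Q,_,_,_=mm.rail(f); ss=Q@t; w=Q@n
    for a in np.arange(-.2,.25,.04):
        k=(ss>a-.02)&(ss<a+.02)
        if k.sum()>10: print("  slot s",a.round(2),"n",k.sum(),"w pct",np.percentile(w[k],[2,50,98]).round(4))
E
python3 chk.py a
```

```text
[ 0.63728558 -0.00706777  0.10508733] yaw 97.73 z [ 2.2e-03 -2.0e-04 -1.0e+00] F [ 0.08 -0.06 -2.5 ] T [-0.01 -0.06  0.01] w,s 0.6302 -0.095
wa.png top z 0.1259 [ 0.6363 -0.0017] [0.061  0.0319] 8.6 w,s 0.6299 -0.0896
  green [322.5 236.5] 17 [0.6337 0.0172 0.1254] w,s 0.63 -0.0704
  green [321.9 252.9] 156 [0.6346 0.0089 0.1254] w,s 0.6297 -0.0788
wa.png rail z 0.0409 rect ((0.6460373401641846, 0.06741783022880554), (0.025164982303977013, 0.14160116016864777), 7.890679359436035)Traceback (most recent call last):
  File "chk.py", line 19, in <module>
    Q,_,_,_=mm.rail(f); ss=Q@t; w=Q@n
                           ~^~
ValueError: matmul: Input operand 1 has a mismatch in its core dimension 0, with gufunc signature (n?,k),(k,m?)->(n?,m?) (size 2 is different from 0)
```

Run:
```python
from h import *
t=np.array([-.1381,.9904]);n=np.array([.9904,.1381])
for f in("wa.png","sa.png","wm1.png"):
    p,d,K,Rc,o=load(f)
    print(f,"cam w",(n@o[:2]).round(4))
    for s in np.arange(-.06,.19,.03):
        W=np.arange(.600,.661,.0004); v=[]
        for w in W:
            acc=[]
            for ds in np.linspace(-.008,.008,9):
                q=proj([*(n*w+t*(s+ds)),.04],K,Rc,o)
                if 0<=q[0]<639 and 0<=q[1]<399: acc.append(cv2.getRectSubPix(p.max(-1).astype(np.uint8),(1,1),(float(q[0]),float(q[1])))[0,0])
            v.append(np.mean(acc) if acc else 255)
        v=np.array(v); th=90; k=np.where((v<th)&(abs(W-.63)<.012))[0]
        if len(k): print("  s",s.round(2),"dark",W[k[0]].round(4),W[k[-1]].round(4),"mid",((W[k[0]]+W[k[-1]])/2).round(4),"min/max",v.min().round(),np.median(v).round())
```

```text
wa.png cam w 0.6297
  s -0.06 dark 0.6248 0.636 mid 0.6304 min/max 37.0 148.0
  s -0.03 dark 0.6248 0.636 mid 0.6304 min/max 44.0 153.0
  s 0.0 dark 0.6248 0.636 mid 0.6304 min/max 42.0 154.0
  s 0.03 dark 0.6248 0.636 mid 0.6304 min/max 47.0 154.0
sa.png cam w 0.5009
  s -0.06 dark 0.6268 0.6356 mid 0.6312 min/max 9.0 174.0
  s -0.03 dark 0.6268 0.636 mid 0.6314 min/max 10.0 180.0
  s 0.0 dark 0.6268 0.636 mid 0.6314 min/max 10.0 182.0
  s 0.03 dark 0.6268 0.636 mid 0.6314 min/max 10.0 182.0
  s 0.06 dark 0.6268 0.636 mid 0.6314 min/max 11.0 181.0
  s 0.09 dark 0.6268 0.636 mid 0.6314 min/max 10.0 170.0
  s 0.12 dark 0.6252 0.6376 mid 0.6314 min/max 46.0 97.0
  s 0.15 dark 0.6184 0.642 mid 0.6302 min/max 70.0 71.0
wm1.png cam w 0.5864
  s -0.06 dark 0.6252 0.6356 mid 0.6304 min/max 13.0 183.0
  s -0.03 dark 0.6252 0.6356 mid 0.6304 min/max 18.0 184.0
  s 0.0 dark 0.6252 0.6356 mid 0.6304 min/max 26.0 186.0
  s 0.03 dark 0.6252 0.6356 mid 0.6304 min/max 33.0 187.0
  s 0.06 dark 0.6252 0.6356 mid 0.6304 min/max 41.0 187.0
  s 0.09 dark 0.6252 0.6356 mid 0.6304 min/max 45.0 185.0
  s 0.12 dark 0.6256 0.6356 mid 0.6306 min/max 79.0 141.0
```

View pics/wa.png

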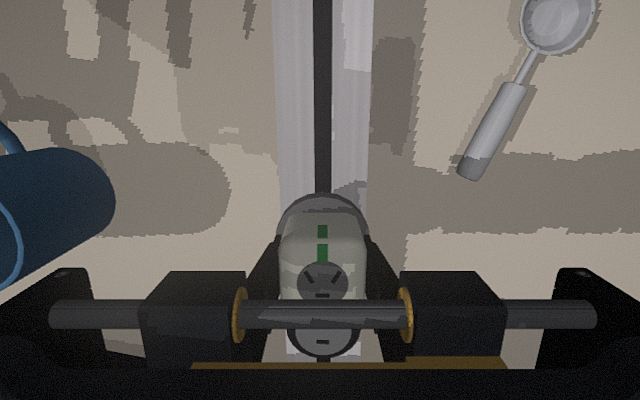

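The picture shows the module in the gripper at (322,250), its green mark centred over the dark slot at (322,100). The slot is at w = 0.6304 and the module at about 0.6299. I'll apply a 0.5 mm correction and lower it in steps.

Emit:
send_rows(increments=[[0.0005, 0, -0.005, 0, 0, 0.004, 0.03], [0.0005, 0, -0.01, 0, 0, 0.004, 0.03], [0.0005, 0, -0.015, 0, 0, 0.004, 0.03], [0.0005, 0, -0.017, 0, 0, 0.004, 0.03], [0.0005, 0, -0.018, 0, 0, 0.004, 0.03], [0.0005, 0, -0.019, 0, 0, 0.004, 0.03], [0.0005, 0, -0.02, 0, 0, 0.004, 0.03]])

```text
clock: 6.95
tcp_pos: [0.6373, -0.0074, 0.0835]
tool_rot: [-0.0, 0.655, 0.755, 0.0]
ft_force: [-0.8, -0.3, -1.5]
gripper_width: 0.459
```

```bash
cat > st.py <<'E'
from h import *
s=bot.state();M=q2m(s["tool_rot"]);t=np.array([-.1381,.9904]);n=np.array([.9904,.1381])
P=s["tcp_pos"];F=s["ft_force"];print(s["clock"],P.round(5),"yaw",np.degrees(np.arctan2(M[1,0],M[0,0])).round(2),"w,s",(n@P[:2]).round(5),(t@P[:2]).round(5),"Fw,Fs,Fz",(n@F[:2]).round(2),(t@F[:2]).round(2),F[2].round(2),"T",s["torque"].round(3),"tilt",M[:2,2].round(4),"w",s["gripper_width"].round(3))
E
python3 st.py
```

```text
Traceback (most recent call last):
  File "st.py", line 3, in <module>
    P=s["tcp_pos"];F=s["ft_force"];print(s["clock"],P.round(5),"yaw",np.degrees(np.arctan2(M[1,0],M[0,0])).round(2),"w,s",(n@P[:2]).round(5),(t@P[:2]).round(5),"Fw,Fs,Fz",(n@F[:2]).round(2),(t@F[:2]).round(2),F[2].round(2),"T",s["torque"].round(3),"tilt",M[:2,2].round(4),"w",s["gripper_width"].round(3))
                                                                                                                                                                                                                                                                                    ^^^^^^^^^^^^^^^^^^^^^^^^
AttributeError: 'float' object has no attribute 'round'
```

Emit:
send_rows(increments=[[0, 0, -0.001, 0, 0, 0, 0.03], [0, 0, -0.0015, 0, 0, 0, 0.03], [0, 0, -0.002, 0, 0, 0, 0.03], [0, 0, -0.0025, 0, 0, 0, 0.03], [0, 0, -0.0025, 0, 0, 0, 0.03]])

```text
clock: 7.37
tcp_pos: [0.6373, -0.0074, 0.0811]
tool_rot: [0.0, 0.655, 0.755, 0.0]
ft_force: [-0.0, 0.6, -1.8]
gripper_width: 0.463
```

```bash
sed -i 's/s\["gripper_width"\].round(3)/round(s["gripper_width"],3)/' st.py; python3 st.py
```

```text
7.3667 [ 0.63726 -0.00735  0.08111] yaw 98.1 w,s 0.63012 -0.09529 Fw,Fs,Fz 0.04 0.56 -1.79 T [-0.016 -0.141  0.007] tilt [ 0.0001 -0.    ] w 0.463
```

Emit:
send_rows(increments=[[0, 0, -0.0005, 0, 0, 0, 0.03], [0, 0, -0.001, 0, 0, 0, 0.03], [0, 0, -0.001, 0, 0, 0, 0.03]])

```text
clock: 7.62
tcp_pos: [0.6372, -0.0073, 0.08]
tool_rot: [-0.0, 0.655, 0.755, 0.0]
ft_force: [-0.3, 0.6, -1.4]
gripper_width: 0.459
```

```bash
python3 st.py
```

```text
7.6167 [ 0.63723 -0.00735  0.08003] yaw 98.1 w,s 0.63009 -0.09528 Fw,Fs,Fz -0.19 0.68 -1.4 T [ 0.013 -0.16  -0.032] tilt [-0.  0.] w 0.459
```

Emit:
send_rows(increments=[[0, 0, -0.0004, 0, 0, 0, 0.03], [0, 0, -0.0008, 0, 0, 0, 0.03], [0, 0, -0.0008, 0, 0, 0, 0.03]])

```text
clock: 7.87
tcp_pos: [0.6373, -0.0074, 0.0795]
tool_rot: [0.0, 0.655, 0.755, 0.0]
ft_force: [-0.6, 0.6, 3.0]
gripper_width: 0.459
```

```bash
python3 st.py
```

```text
7.8667 [ 0.63728 -0.00737  0.07952] yaw 98.1 w,s 0.63014 -0.09531 Fw,Fs,Fz -0.52 0.69 2.97 T [ 0.009  0.135 -0.042] tilt [ 0.0002 -0.    ] w 0.459
```

Emit:
send_rows(increments=[[0.0003, 0, 0.0003, 0, 0, 0, 0.03], [0.0006, -0.002, 0.0004, 0, 0, 0, 0.03], [0.0009, -0.004, 0.0004, 0, 0, 0, 0.03], [0.0011, -0.006, 0.0004, 0, 0, 0, 0.03], [0.0014, -0.008, 0.0004, 0, 0, 0, 0.03], [0.0017, -0.01, 0.0004, 0, 0, 0, 0.03], [0.002, -0.012, 0.0004, 0, 0, 0, 0.03], [0.0021, -0.013, 0.0004, 0, 0, 0, 0.03], [0.0023, -0.014, 0.0004, 0, 0, 0, 0.03], [0.0024, -0.015, 0.0004, 0, 0, 0, 0.03], [0.0024, -0.015, 0.0004, 0, 0, 0, 0.03]])

```text
clock: 8.78
tcp_pos: [0.6397, -0.0225, 0.0797]
tool_rot: [0.0, 0.655, 0.755, 0.0]
ft_force: [-0.5, 0.2, 0.8]
gripper_width: 0.462
```

```bash
python3 st.py
```

```text
8.7833 [ 0.63969 -0.02254  0.07972] yaw 98.1 w,s 0.63043 -0.11067 Fw,Fs,Fz -0.43 0.28 0.85 T [ 0.104  0.004 -0.06 ] tilt [ 0.0001 -0.0001] w 0.462
```

Emit:
send_rows(increments=[[0.0001, -0.0005, 0, 0, 0, 0, 0.03], [0.0001, -0.001, 0, 0, 0, 0, 0.03], [0.0002, -0.0015, 0, 0, 0, 0, 0.03], [0.0002, -0.0015, 0, 0, 0, 0, 0.03]])

```text
clock: 9.12
tcp_pos: [0.6398, -0.0239, 0.0797]
tool_rot: [0.0, 0.655, 0.755, 0.0]
ft_force: [0.1, 1.1, 1.9]
gripper_width: 0.459
```

```bash
python3 st.py
```

```text
9.1167 [ 0.63984 -0.02388  0.0797 ] yaw 98.11 w,s 0.6304 -0.11202 Fw,Fs,Fz 0.25 1.04 1.86 T [ 0.214 -0.003 -0.019] tilt [ 0. -0.] w 0.459
```

Emit:
send_rows(increments=[[0.0001, -0.0005, 0, 0, 0, 0, 0.03], [0.0001, -0.001, 0, 0, 0, 0, 0.03], [0.0001, -0.001, 0, 0, 0, 0, 0.03]])

```text
clock: 9.37
tcp_pos: [0.64, -0.0249, 0.0797]
tool_rot: [0.0, 0.655, 0.755, 0.0]
ft_force: [-0.5, 1.8, 2.3]
gripper_width: 0.458
```

```bash
python3 st.py
```

```text
9.3667 [ 0.64    -0.02492  0.07973] yaw 98.1 w,s 0.63041 -0.11307 Fw,Fs,Fz -0.23 1.89 2.28 T [ 0.207 -0.045  0.02 ] tilt [ 0.0002 -0.    ] w 0.458
```

Emit:
send_rows(increments=[[0.0001, -0.0005, 0, 0, 0, 0, 0.03], [0.0001, -0.001, 0, 0, 0, 0, 0.03], [0.0001, -0.001, 0, 0, 0, 0, 0.03]])

```text
clock: 9.62
tcp_pos: [0.6401, -0.026, 0.0797]
tool_rot: [0.0, 0.655, 0.755, 0.0]
ft_force: [0.6, 1.6, 1.3]
gripper_width: 0.464
```

```bash
python3 st.py
```

```text
9.6167 [ 0.64007 -0.02596  0.0797 ] yaw 98.1 w,s 0.63034 -0.11411 Fw,Fs,Fz 0.81 1.52 1.33 T [ 0.276 -0.1    0.027] tilt [ 0.0001 -0.0001] w 0.464
```

Emit:
send_rows(increments=[[0.0001, -0.0005, 0, 0, 0, 0, 0.03], [0.0001, -0.001, 0, 0, 0, 0, 0.03], [0.0001, -0.001, 0, 0, 0, 0, 0.03]])

```text
clock: 9.87
tcp_pos: [0.6402, -0.027, 0.0797]
tool_rot: [0.0, 0.655, 0.755, 0.0]
ft_force: [-0.6, 1.9, 1.0]
gripper_width: 0.458
```

```bash
python3 st.py
```

```text
9.8667 [ 0.64018 -0.02695  0.0797 ] yaw 98.1 w,s 0.63031 -0.1151 Fw,Fs,Fz -0.33 1.92 0.98 T [ 0.244 -0.077  0.03 ] tilt [ 0.0001 -0.    ] w 0.458
```

Emit:
send_rows(increments=[[0.0001, -0.0005, 0, 0, 0, 0, 0.03], [0.0001, -0.001, 0, 0, 0, 0, 0.03], [0.0001, -0.001, 0, 0, 0, 0, 0.03]])

```text
clock: 10.12
tcp_pos: [0.6403, -0.028, 0.0797]
tool_rot: [0.0, 0.655, 0.755, 0.0]
ft_force: [-0.5, 2.0, 1.7]
gripper_width: 0.458
```

```bash
python3 st.py
```

```text
10.1167 [ 0.64029 -0.02795  0.07969] yaw 98.1 w,s 0.63028 -0.11611 Fw,Fs,Fz -0.19 2.02 1.7 T [ 0.321 -0.058 -0.   ] tilt [ 0.0001 -0.    ] w 0.458
```

Emit:
send_rows(increments=[[0.0001, -0.0005, 0, 0, 0, 0, 0.03], [0.0002, -0.001, 0, 0, 0, 0, 0.03], [0.0002, -0.001, 0, 0, 0, 0, 0.03]])

```text
clock: 10.37
tcp_pos: [0.6404, -0.029, 0.0797]
tool_rot: [0.0, 0.655, 0.755, -0.0]
ft_force: [0.1, 1.6, 1.0]
gripper_width: 0.459
```

```bash
python3 st.py
```

```text
10.3667 [ 0.64045 -0.02896  0.07969] yaw 98.1 w,s 0.6303 -0.11713 Fw,Fs,Fz 0.28 1.6 0.99 T [ 0.221 -0.036 -0.017] tilt [ 0. -0.] w 0.459
```

Emit:
send_rows(increments=[[0.0001, -0.0005, 0, 0, 0, 0, 0.03], [0.0002, -0.001, 0, 0, 0, 0, 0.03], [0.0002, -0.001, 0, 0, 0, 0, 0.03]])

```text
clock: 10.62
tcp_pos: [0.6407, -0.0299, 0.0797]
tool_rot: [0.0, 0.655, 0.755, 0.0]
ft_force: [0.4, 0.3, 1.7]
gripper_width: 0.465
```

```bash
python3 st.py
```

```text
10.6167 [ 0.64067 -0.02995  0.07971] yaw 98.1 w,s 0.63038 -0.11814 Fw,Fs,Fz 0.47 0.27 1.73 T [ 0.226 -0.015 -0.011] tilt [ 0.0001 -0.    ] w 0.465
```

Emit:
send_rows(increments=[[0.0001, -0.0005, 0, 0, 0, 0, 0.03], [0.0001, -0.001, 0, 0, 0, 0, 0.03], [0.0001, -0.001, 0, 0, 0, 0, 0.03]])

```text
clock: 10.87
tcp_pos: [0.6408, -0.031, 0.0797]
tool_rot: [0.0, 0.655, 0.755, 0.0]
ft_force: [0.5, 1.6, 1.6]
gripper_width: 0.458
```

```bash
python3 st.py
```

```text
10.8667 [ 0.6408  -0.03097  0.07972] yaw 98.1 w,s 0.63037 -0.11917 Fw,Fs,Fz 0.66 1.49 1.58 T [ 0.266 -0.067 -0.034] tilt [ 0.0002 -0.    ] w 0.458
```

Emit:
send_rows(increments=[[0.0001, -0.0005, 0, 0, 0, 0, 0.03], [0.0001, -0.001, 0, 0, 0, 0, 0.03], [0.0001, -0.001, 0, 0, 0, 0, 0.03]])

```text
clock: 11.12
tcp_pos: [0.6409, -0.0319, 0.0797]
tool_rot: [0.0, 0.655, 0.755, 0.0]
ft_force: [0.0, 1.1, 1.1]
gripper_width: 0.461
```

```bash
python3 st.py
```

```text
11.1167 [ 0.6409  -0.03194  0.0797 ] yaw 98.1 w,s 0.63034 -0.12014 Fw,Fs,Fz 0.18 1.09 1.08 T [ 0.212 -0.069 -0.009] tilt [0.0002 0.    ] w 0.461
```

Emit:
send_rows(increments=[[0.0001, -0.0005, 0, 0, 0, 0, 0.03], [0.0002, -0.001, 0, 0, 0, 0, 0.03], [0.0002, -0.001, 0, 0, 0, 0, 0.03]])

```text
clock: 11.37
tcp_pos: [0.6411, -0.033, 0.0797]
tool_rot: [0.0, 0.655, 0.755, 0.0]
ft_force: [-0.2, 1.3, 0.3]
gripper_width: 0.46
```

```bash
python3 st.py
```

```text
11.3667 [ 0.64109 -0.03296  0.07969] yaw 98.1 w,s 0.63038 -0.12117 Fw,Fs,Fz 0.0 1.34 0.28 T [ 0.239 -0.019 -0.037] tilt [ 0.0001 -0.    ] w 0.46
```

Emit:
send_rows(increments=[[0.0001, -0.0005, 0, 0, 0, 0, 0.03], [0.0001, -0.001, 0, 0, 0, 0, 0.03], [0.0001, -0.001, 0, 0, 0, 0, 0.03]])

```text
clock: 11.62
tcp_pos: [0.6411, -0.0334, 0.0796]
tool_rot: [-0.0, 0.655, 0.755, 0.0]
ft_force: [0.5, 5.4, 1.2]
gripper_width: 0.46
```

```bash
python3 st.py
```

```text
11.6167 [ 0.64108 -0.0334   0.07964] yaw 98.09 w,s 0.63032 -0.12161 Fw,Fs,Fz 1.2 5.28 1.2 T [ 0.964 -0.075  0.008] tilt [-0.0001  0.0007] w 0.46
```

Touch felt at s = -0.1214 with Fs about 5 N. I'll hold briefly, ease off 0.4 mm, then press down in steps.

Emit:
send_rows(increments=[[0, 0, 0, 0, 0, 0, 0.03], [0, 0, 0, 0, 0, 0, 0.03], [-0.0001, 0.0005, 0, 0, 0, 0, 0.03], [-0.0001, 0.0005, -0.001, 0, 0, 0, 0.03], [-0.0001, 0.0005, -0.002, 0, 0, 0, 0.03], [-0.0001, 0.0005, -0.003, 0, 0, 0, 0.03], [-0.0001, 0.0005, -0.004, 0, 0, 0, 0.03], [-0.0001, 0.0005, -0.004, 0, 0, 0, 0.03], [-0.0001, 0.0005, -0.004, 0, 0, 0, 0.03]])

```text
clock: 12.37
tcp_pos: [0.6411, -0.0333, 0.0762]
tool_rot: [0.0, 0.655, 0.755, 0.0]
ft_force: [-2.8, 5.0, 8.8]
gripper_width: 0.459
```

```bash
python3 st.py
```

```text
12.3667 [ 0.64109 -0.03327  0.07625] yaw 98.1 w,s 0.63034 -0.12148 Fw,Fs,Fz -2.09 5.33 8.85 T [0.74  0.425 0.026] tilt [0.0003 0.0001] w 0.459
```

Emit:
send_rows(increments=[[0, 0.0003, -0.0005, 0, 0, 0, 0.03], [0, 0.0003, -0.001, 0, 0, 0, 0.03], [0, 0.0003, -0.0016, 0, 0, 0, 0.03], [0, 0.0003, -0.0016, 0, 0, 0, 0.03]])

```text
clock: 12.7
tcp_pos: [0.6411, -0.0333, 0.0749]
tool_rot: [0.0, 0.655, 0.755, 0.0]
ft_force: [-3.3, 2.3, 12.2]
gripper_width: 0.462
```

```bash
python3 st.py
```

```text
12.7 [ 0.64112 -0.03325  0.07491] yaw 98.1 w,s 0.63038 -0.12147 Fw,Fs,Fz -2.91 2.75 12.21 T [ 0.46   0.735 -0.024] tilt [ 0.0006 -0.0003] w 0.462
```

Emit:
send_rows(increments=[[0, 0, -0.0004, 0, 0, 0, 0.03], [0, 0, -0.0008, 0, 0, 0, 0.03], [0, 0, -0.0009, 0, 0, 0, 0.03], [0, 0, -0.0009, 0, 0, 0, 0.03]])

```text
clock: 13.03
tcp_pos: [0.6411, -0.0333, 0.0743]
tool_rot: [0.0, 0.655, 0.755, 0.0]
ft_force: [-4.2, 2.3, 13.8]
gripper_width: 0.458
```

```bash
python3 st.py
```

```text
13.0333 [ 0.6411  -0.03325  0.07426] yaw 98.11 w,s 0.63035 -0.12147 Fw,Fs,Fz -3.84 2.81 13.76 T [0.466 0.769 0.014] tilt [ 0.0007 -0.0003] w 0.458
```

Emit:
send_rows(increments=[[0, 0, 0, 0, 0, -0.08, 0.03], [0, 0, 0, 0, 0, -0.16, 0.03], [0, 0, 0, 0, 0, -0.25, 0.03], [0, 0, 0, 0, 0, -0.25, 0.03]])

```text
clock: 13.37
tcp_pos: [0.6423, -0.0331, 0.0747]
tool_rot: [0.001, 0.746, 0.666, 0.001]
ft_force: [0.0, 3.6, 13.3]
gripper_width: 0.46
```

```bash
python3 st.py
```

```text
13.3667 [ 0.64229 -0.03313  0.07469] yaw 83.47 w,s 0.63155 -0.12151 Fw,Fs,Fz 0.54 3.53 13.3 T [ 0.736 -0.043 -0.076] tilt [ 0.0037 -0.0005] w 0.46
```

Emit:
send_rows(increments=[[0, 0, -0.0002, 0, 0, 0, 0.03], [0, 0, -0.0002, 0, 0, 0, 0.03]])

```text
clock: 13.53
tcp_pos: [0.6423, -0.0332, 0.0745]
tool_rot: [0.001, 0.745, 0.668, 0.001]
ft_force: [0.2, 3.2, 12.6]
gripper_width: 0.459
```

```bash
python3 st.py
```

```text
13.5333 [ 0.64227 -0.03316  0.07446] yaw 83.75 w,s 0.63152 -0.12154 Fw,Fs,Fz 0.64 3.13 12.56 T [ 0.732 -0.047 -0.205] tilt [ 0.0036 -0.0003] w 0.459
```

Emit:
send_rows(increments=[[-0.0008, 0, -0.0002, 0, 0, 0, 0.03], [-0.001, 0.0002, -0.0004, 0, 0, -0.08, 0.03], [-0.001, 0.0002, -0.0004, 0, 0, -0.16, 0.03], [-0.001, 0.0002, -0.0004, 0, 0, -0.24, 0.03], [-0.001, 0.0002, -0.0004, 0, 0, -0.32, 0.03], [-0.001, 0.0002, -0.0004, 0, 0, -0.32, 0.03]])

```text
clock: 14.03
tcp_pos: [0.6415, -0.0333, 0.0742]
tool_rot: [0.002, 0.843, 0.538, 0.002]
ft_force: [0.1, 2.1, 13.8]
gripper_width: 0.462
```

```bash
python3 st.py
```

```text
14.0333 [ 0.64152 -0.03326  0.07424] yaw 65.16 w,s 0.63077 -0.12154 Fw,Fs,Fz 0.42 2.02 13.84 T [ 0.368 -0.112 -0.161] tilt [ 0.0043 -0.0009] w 0.462
```

Emit:
send_rows(increments=[[-0.0002, 0, 0, 0, 0, -0.1, 0.03], [-0.0003, 0, 0, 0, 0, -0.2, 0.03], [-0.0003, 0, 0, 0, 0, -0.3, 0.03], [-0.0003, 0, 0, 0, 0, -0.4, 0.03], [-0.0003, 0, 0, 0, 0, -0.5, 0.03], [-0.0003, 0, 0, 0, 0, -0.5, 0.03]])

```text
clock: 14.53
tcp_pos: [0.6411, -0.0335, 0.0742]
tool_rot: [0.001, 0.95, 0.313, 0.002]
ft_force: [0.4, -0.1, 13.9]
gripper_width: 0.462
```

```bash
python3 st.py
```

```text
14.5333 [ 0.64111 -0.03354  0.07421] yaw 36.44 w,s 0.63032 -0.12175 Fw,Fs,Fz 0.42 -0.2 13.94 T [ 0.059  0.102 -0.164] tilt [ 0.0039 -0.0012] w 0.462
```

Emit:
send_rows(increments=[[0, 0, 0, 0, 0, -0.1, 0.03], [0, 0, 0, 0, 0, -0.2, 0.03], [0, 0, 0, 0, 0, -0.3, 0.03], [0, 0, 0, 0, 0, -0.4, 0.03], [0, 0, 0, 0, 0, -0.5, 0.03], [0, 0, 0, 0, 0, -0.5, 0.03], [0, 0, 0, 0, 0, -0.5, 0.03]])

```text
clock: 15.12
tcp_pos: [0.6412, -0.0337, 0.0742]
tool_rot: [0.001, 0.998, 0.071, 0.002]
ft_force: [1.8, -0.8, 14.6]
gripper_width: 0.46
```

```bash
python3 st.py
```

```text
15.1167 [ 0.64121 -0.03365  0.07424] yaw 8.1 w,s 0.63041 -0.12188 Fw,Fs,Fz 1.67 -0.99 14.63 T [-0.017  0.028 -0.138] tilt [ 0.0042 -0.0013] w 0.46
```

Emit:
send_rows(increments=[[0, 0, 0.0005, 0, 0, 0, 0.03], [0, 0, 0.001, 0, 0, 0, 0.03], [0, 0, 0.0015, 0, 0, 0, 0.03], [0, 0, 0.002, 0, 0, 0, 0.03], [0, 0, 0.0025, 0, 0, 0, 0.03], [0, 0, 0.0028, 0, 0, 0, 0.03], [0, 0, 0.0028, 0, 0, 0, 0.03]])

```text
clock: 15.7
tcp_pos: [0.6412, -0.0337, 0.0765]
tool_rot: [0.001, 0.997, 0.071, 0.002]
ft_force: [1.9, -0.5, 9.1]
gripper_width: 0.462
```

```bash
python3 st.py
```

```text
15.7 [ 0.64118 -0.03367  0.07654] yaw 8.14 w,s 0.63038 -0.12189 Fw,Fs,Fz 1.81 -0.79 9.08 T [-0.046 -0.367 -0.098] tilt [ 0.004  -0.0013] w 0.462
```

Emit:
send_rows(increments=[[0, 0, 0.0005, 0, 0, 0, 0.03], [0, 0, 0.001, 0, 0, 0, 0.03], [0, 0, 0.0013, 0, 0, 0, 0.03], [0, 0, 0.0013, 0, 0, 0, 0.03]])

```text
clock: 16.03
tcp_pos: [0.6411, -0.0336, 0.0774]
tool_rot: [0.001, 0.997, 0.071, 0.002]
ft_force: [4.9, -2.3, 4.9]
gripper_width: 0.461
```

```bash
python3 st.py
```

```text
16.0333 [ 0.64114 -0.03362  0.07738] yaw 8.14 w,s 0.63034 -0.12184 Fw,Fs,Fz 4.51 -2.91 4.9 T [-0.281 -0.897 -0.008] tilt [ 0.0036 -0.0012] w 0.461
```

Emit:
send_rows(increments=[[0, 0, 0.0005, 0, 0, 0, 0.03], [0, 0, 0.0005, 0, 0, 0, 0.06], [0, 0, 0.0005, 0, 0, 0, 0.08], [0, 0, 0.0005, 0, 0, 0, 0.09], [0, 0, 0.0005, 0, 0, 0, 0.09], [0, 0, 0.0005, 0, 0, 0, 0.09], [0, 0, 0.0005, 0, 0, 0, 0.09], [0, 0, 0.0005, 0, 0, 0, 0.09]])

```text
clock: 16.7
tcp_pos: [0.6397, -0.0328, 0.0771]
tool_rot: [0.0, 0.997, 0.071, -0.0]
ft_force: [0.2, -0.3, -0.5]
gripper_width: 0.893
```

```bash
python3 st.py
```

```text
16.7 [ 0.63971 -0.03284  0.07714] yaw 8.15 w,s 0.62903 -0.12087 Fw,Fs,Fz 0.21 -0.29 -0.53 T [-0.015 -0.029  0.004] tilt [-0.0002 -0.0001] w 0.893
```

Released with no force left on the tool. Retreating straight up to look.

Emit:
send_rows(increments=[[0, 0, 0.01, 0, 0, 0, 0.095], [0, 0, 0.04, 0, 0, 0, 0.095], [0, 0, 0.08, 0, 0, 0, 0.095], [0, 0, 0.12, 0, 0, 0, 0.095], [-0.02, 0, 0.15, 0, 0, 0, 0.095], [-0.04, 0, 0.15, 0, 0, 0, 0.095], [-0.04, 0, 0.15, 0, 0, 0, 0.095], [-0.04, 0, 0.15, 0, 0, 0, 0.095]])

```text
clock: 17.37
tcp_pos: [0.5994, -0.0328, 0.2285]
tool_rot: [0.0, 0.997, 0.071, 0.001]
ft_force: [0.4, 0.7, -0.0]
gripper_width: 1.002
```

```bash
python3 - <<'E'
from h import *
p,d,K,Rc,o=snap("wrist","wf.png"); q=snap("side","sf.png")
t=np.array([-.1381,.9904]);n=np.array([.9904,.1381])
def rep(f):
    p,d,K,Rc,o=load(f);C=cloud(d,K,Rc,o)
    near=np.hypot(C[...,0]-.641,C[...,1]+.0335)<.04
    m=near&(C[...,2]>.085)&(C[...,2]<.11)
    z=np.median(C[m][:,2]); top=near&(abs(C[...,2]-z)<.003); P=C[top]
    r=cv2.minAreaRect(P[:,:2].astype(np.float32)); print(f,"top z",z.round(4),r,"w,s",(n@r[0]).round(4),(t@r[0]).round(4))
    A=np.c_[P[:,:2]-P[:,:2].mean(0),np.ones(len(P))]; print("  tilt",np.linalg.lstsq(A,P[:,2],rcond=None)[0][:2].round(3))
    hsv=cv2.cvtColor(p,cv2.COLOR_RGB2HSV)
    g=near&(hsv[...,0]>40)&(hsv[...,0]<85)&(hsv[...,1]>100)&(C[...,2]>z-.004)
    k,l,st,ce=cv2.connectedComponentsWithStats(g.astype(np.uint8))
    for i in range(1,k):
        if st[i,4]>5: Q=plane(*ce[i],z,K,Rc,o); print("  green",ce[i].round(1),st[i,4],Q.round(4),"w,s",(n@Q[:2]).round(4),(t@Q[:2]).round(4))
    m=(C[...,2]>.045)&(C[...,2]<.056)&(np.hypot(C[...,0]-.649,C[...,1]+.091)<.032)
    c=cv2.minEnclosingCircle(C[m][:,:2].astype(np.float32)); print("  puck",c,"s",t@c[0])
    rl=(abs(C[...,2]-.04)<.004)&(C[...,0]>.55)&(C[...,1]>.0)&(abs(C[...,:2]@n-.63)<.03); print("  rail z",np.median(C[rl][:,2]).round(4))
rep("wf.png");rep("sf.png")
b=cv2.imread("pics/sf.png")[100:280,200:424]
cv2.imwrite("pics/f.png",np.hstack([cv2.imread("pics/wf.png")[:,120:520],cv2.resize(b,(398,400),interpolation=2)]))
E
python3 st.py
```

```text
wf.png top z 0.0979 ((0.6404961943626404, -0.03352527692914009), (0.04337025806307793, 0.04008372873067856), 7.338615894317627) w,s 0.6297 -0.1217
  tilt [-0.005 -0.003]
  green [329.9 133. ] 53 [ 0.6562 -0.0307  0.0979] w,s 0.6456 -0.1211
  green [329.5 170. ] 36 [ 0.6235 -0.0353  0.0979] w,s 0.6127 -0.121
  puck ((0.6490287780761719, -0.09075614809989929), 0.03179393708705902) s -0.1795157633304596
  rail z 0.0407
sf.png top z 0.0955 ((0.639665961265564, -0.029966935515403748), (0.041691407561302185, 0.04214875400066376), 9.01839828491211) w,s 0.6294 -0.118
  tilt [ 0.017 -0.031]
  puck ((0.6421490907669067, -0.09580665081739426), 0.0278641190379858) s -0.18356769640445708
  rail z 0.0393
17.4667 [ 0.60014 -0.03287  0.22714] yaw 8.15 w,s 0.58984 -0.11544 Fw,Fs,Fz -0.2 -0.45 -0.35 T [0.024 0.055 0.011] tilt [-0.0001 -0.0001] w 0.998
```

View pics/f.png

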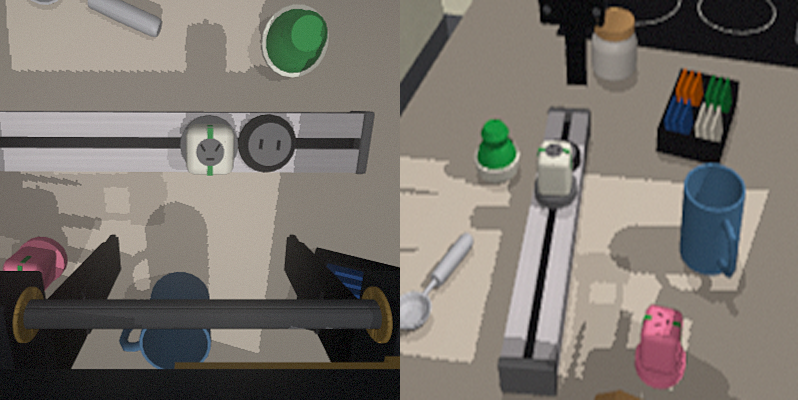

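The picture shows the module at (210,148) close up against the puck at (267,145), its green mark across the rail. Nothing else has moved. Handing in.

```bash
python3 -c "
from cell import bot
print(bot.job_done())"
```

```text
the job is handed in; nothing more can be done
None
```

The white module is locked in the track, close up against the puck, and the job was handed in at about 17.5 s of the 54 s allowed. No verdict is reported.

**What I did:**
- I lifted the module from the carton and lowered its foot into the slot with no side load.
- I slid it until I felt the puck. The reading was about 5 N in all, of which about 4 N was on the puck.
- I pressed it down about 5.7 mm by force and height, and the strip was not felt. Then I twisted it 90°, eased it up and let go.

**Last checks from the wrist camera:**

| Check | Measured | Required |
|---|---|---|
| Origin below the track's top | about 2.8 mm | 1.2 to 4.2 mm |
| Crossbar across the track | within about 1° | within 0.2 rad (11°) |
| Offset from the slot's middle line | about 0.7 mm | at most 4 mm |
| Distance to the puck, centre to centre | about 58 mm | at most 65.5 mm |
| Tilt | under 0.01 rad | below 0.08 rad |

The gripper was clear of everything. In the last pictures the mug, scrubber, canister and spoon look unmoved. The bottle was out of view, though the arm never went near it.

**Disagreements:**
- **Side camera, module position:** it put the module's top 2.4 mm lower and 3.5 mm further along the track. Its view is oblique, and its own rail height also read 1.4 mm lower. From its figures the origin is about 3.8 mm below the track's top and 66 mm from the puck.
- **Side camera, puck distance:** that 66 mm would be just over the limit, but the puck circle it fitted was partly hidden. I trusted the wrist view, which agrees with the touch I felt.
- **Early twist:** the module moved about 1 mm sideways and rose slightly. I corrected this before finishing the turn.

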